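Hook the button drawer out from under the ledge

ROBOT

A 7-joint arm with a two-finger parallel gripper is mounted at the origin on the work surface. World frame = base frame: x ahead of the robot, y to its left, z up, the work surface at z = 0. Lengths are in m, angles in rad, forces in N, time in s.
With the tool pointing down it reaches from about 0.4 to 0.85 m from the base axis. Payload 4.5 kg.
Tool frame: the origin (TCP) lies between the finger pads; the fingertips stand 11 mm ahead of it and the grasp point (between the pads) lies 8 mm behind it (r.tip_reach is the distance from the TCP to the fingertips, in m); x points along the fingers, y is the direction in which the jaws open and shut, and the axes are right-handed (so a half turn about x gives the same grasp; the last joint's range is limited). The gripper opens to 88 mm and grips with 3 to 60 N. Pads are 18 mm wide; open, the fingers measure 123 mm over their backs; the gripper's body (75 mm by 187 mm) begins 45 mm behind the grasp point.
Start: joints at [1.35, 0.689, -0.195, 1.565, 0.157, 0.902, -0.215], TCP at [0.158, -0.605, 0.25] pointing down, gripper open.
Joint ranges: [-3.01, 3.01], [-0.46, 2.08], [-1.47, 1.51], [0.13, 2.56], [-1, 4.14], [0.04, 2.09], [-2.66, 2.66]. Speed limits (rad/s): [2.57, 2.57, 3.14, 3.14, 3.14, 3.14, 3.14].

INTERFACE

Orientations are given as a unit quaternion [x, y, z, w].
In Python, from plant import r gives the robot as it stands.
- The arm moves only by the tool drive_tool, never from a script. Its argument "deltas" is a list of rows, each a list of 3 entries, a list of its own where there are three numbers: the turn, a rotation vector about the tool's x, y, z in degrees, then the shift along the tool's x, y, z in cm, then the finger opening in cm, from 0 to 8.81. A call has 1 to 12 rows; each row shifts and turns the commanded pose from where the row before left it, along the tool's axes as they then stand; what a row does not reach is not made up. A row lasts 1/12 s, in which the tool goes at most 41.7 mm and 7.16 degrees, less where a joint would pass 70% of its speed; a pose out of reach is approached as far as the arm can. A call is refused whole if a number of a shift passes 4.17 or a number of a turn 7.16, either way. A call with a gripper value outside its range is refused whole. The fingers move at their own pace and stop on an object; "force" is the grip in N (left out, the last holds). Time passes only in rows, so rows that do not move let the fingers close. It gives the time, the measured TCP pose, the force and the opening at its end, in the units of the state.
- r.get_state(): the state, without advancing time (a new reading comes with each control period).
- r.snapshot(name): name is "scene" or "top" or "wrist"; returns a dict with "color" (480x640x3 uint8, red, green, blue), "fov_y" (degrees; the focal length in pixels is half the picture's height over the tangent of half this angle, whatever the lens; pixels are square), "cx", "cy" (the principal point, pixels), "extrinsics" (4x4, takes a point from world to camera coordinates); the wrist camera has in their place "tool_from_camera" (4x4, takes a point from camera to tool coordinates, whose origin is the TCP and whose axes are the tool frame's). Camera axes: x right, y up, looking along -z (the intrinsics and any distortion apply to the point x, -y, -z); pixel columns grow to the right and rows downward; lengths in m; the calibration is good to about 2 mm. A picture is of the moment at which its call begins: read the wrist's pose just before it. There is no depth.
- r.finish_job(): hands the job in, once; it reports no verdict.
The state is a dict: "clock": time; "q": joint angles; "qd": joint speeds; "joint_torque": joint torques, N m; "tool_pos": TCP position; "eef_rot": TCP orientation; "contact_force": force on the tool from outside, world axes, zero at the start; "moment": the same for the moment, N m; "opening": opening from 0.0 (shut) to 1.0 (fully open).
Only numpy, scipy, OpenCV 4.12 (cv2) and the standard library are available. Lean on these libraries where they do the work, as an engineer would, in place of code of your own. Each camera call takes 0.05 s, during which the arm holds its last target. There are 200 camera calls.

TASK

In the upholstery workshop, pick up the hooked rod, reach it under the overhanging top of the cabinet with the teal button on top, catch the hidden handle loop of its drawer and pull the drawer out until the loop and the drawer front stand clear of the ledge. Then unhook the rod and lay it down on the worktop, clear of the drawer; leave the orange and the pink drawers as they are.

Things in the scene. Friction and masses are not known exactly. Their poses are not given: they have to be found in the camera images.
- hook_tool: Loose hooked rod: brown wooden handle (box 110 x 24 x 36 mm high) standing on its flat underside; from its end an 8 mm steel rod, bent straight down at its far end. 0.13-0.2 kg, balancing some 20 mm ahead of the handle's middle. Origin: centre of the handle's underside; x along the rod to the hook, z up. Rod axis at z = 28, bent end at x = 150 mm. Grip across the 24 mm width.
- hook_tip (a point): Lowest point of the rod's bent-down end: x = 150, y = 0, z = 3 mm in the rod's frame. The bent end is 8 mm thick, 21 mm of it free below the rod; tip to top of the rod 29 mm.
- teal_cabinet: Fixed plywood cabinet (180 deep, 130 wide) with a teal button on top, 60 mm across, at x = -30. Two like ones bear orange and pink; places vary. Origin: centre of underside; x into the cabinet, away from the robot. The top board, z = 100 to 115 mm, runs from x = -150 to 90: a 60 mm ledge over the drawer front (x = -90 when shut). Drawer: starts 0-10 mm out, slides 110 mm to -x, 2-4 N, stays put.
- teal_eye (a point): Centre of the brass handle loop of the teal cabinet's drawer, hidden under the ledge: level loop of 7 mm bar, 40 mm above the worktop, its opening 41 mm along x (drawer front to bar) and 50 mm across; a hook pointing down drops in from above. 56 mm free between loop and ledge. Drawer shut: x = -111, y = 0, z = 40 mm of the cabinet; moves with the drawer, axes as the cabinet's.
- orange_eye (a point): The same point on the drawer of the like cabinet with the orange button: leave that drawer as it is.
- pink_eye (a point): The same point on the drawer of the like cabinet with the pink button: leave that drawer as it is.
Things that resemble listed ones, but are neither listed nor needed, are in the scene too. What is shaped like the hook_tool but blue or yellow is not meant.

How it is judged:
By the outcome, as a careful person would: the job done as asked, in the order asked, and still so for the second after the job is handed in, with the robot touching nothing.
It also fails if it takes over 54 s, if anything falls off the work surface, if the arm or the gripper's body presses on something with over 40 N, if the wrist force passes 120 N, or if a joint passes its speed limit or range.

## Working session

There is one attempt and no reset: what is moved stays moved. The work goes in short steps, Python scripts to look and compute and a tool call to move; the robot and the scene stay as the last step left them, time stands still between calls to the robot, and variables do not carry over. Pictures are saved under pics/ and viewed, about 8 in all and at most 12, crops included, and the job is handed in when it is done.

Besides the shell and the picture viewer there is one more tool, called after "Call:" in YAML: its name, and indented under it one key for each argument. drive_tool: Moves the arm, as the interface text tells. Its arguments: {"type":"object","properties":{"deltas":{"type":"array","items":{"type":"array"}},"force":{"type":"number"}},"required":["deltas"]}

```bash
ls; mkdir -p pics
python3 - <<'E'
from plant import r
import cv2,numpy as np
s=r.get_state();print(s)
for n in ("scene","top"):
    d=r.snapshot(n);cv2.imwrite(f"pics/{n}0.png",d["color"][:,:,::-1]);np.savez(f"{n}0.npz",**d)
    print({k:v for k,v in d.items() if k!="color"})
E
```

```text
pics
{'clock': 0.0, 'q': array([ 1.3498329 ,  0.68999189, -0.19449239,  1.56634534,  0.15728327,
        0.90252961, -0.21506052]), 'qd': array([-0.000224  , -0.00021986,  0.00016788, -0.00020843, -0.00148128,
       -0.000152  , -0.00191273]), 'joint_torque': array([-7.78030681e-04, -5.27568519e+01, -1.26708761e+00, -1.53433549e+01,
       -5.26528526e-02,  6.70194102e-03,  1.40100278e-04]), 'tool_pos': array([ 0.15729607, -0.6042357 ,  0.2489042 ]), 'eef_rot': array([-0.70123908, -0.09051604,  0.70150707, -0.08921009]), 'contact_force': array([-0.6924603 , -0.20906169,  0.22995535]), 'moment': array([ 0.04271677, -0.0113507 , -0.00609579]), 'opening': 1.0013925025220916}
{'fov_y': 54.55702760859256, 'cx': 320.07567691665474, 'cy': 240.42353419414889, 'extrinsics': array([[ 0.13340386,  0.99105157,  0.00449404, -0.0303649 ],
       [-0.83165815,  0.10947957,  0.5443886 ,  0.42412883],
       [ 0.53902517, -0.07636104,  0.83882111, -1.34275237],
       [ 0.        ,  0.        ,  0.        ,  1.        ]])}
{'fov_y': 55.15804893601476, 'cx': 329.7684932844084, 'cy': 241.34011170158976, 'extrinsics': array([[ 0.00257956, -0.9999608 ,  0.0084704 , -0.03684362],
       [ 0.99722001,  0.00320309,  0.07444459, -0.51420522],
       [-0.0744688 ,  0.00825481,  0.99718918, -1.04227685],
       [ 0.        ,  0.        ,  0.        ,  1.        ]])}
```

View pics/scene0.png

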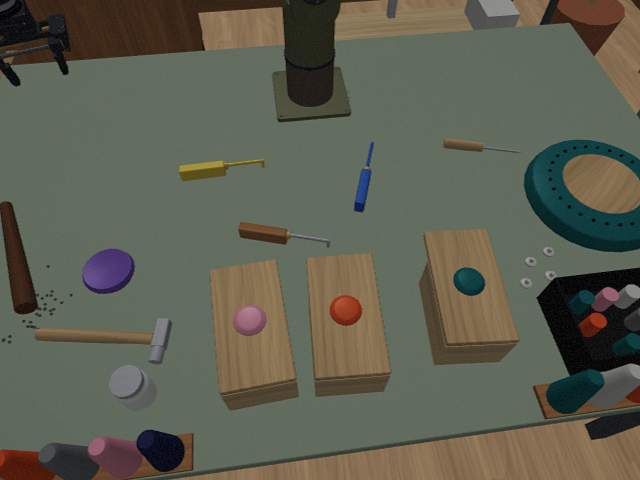

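View pics/top0.png

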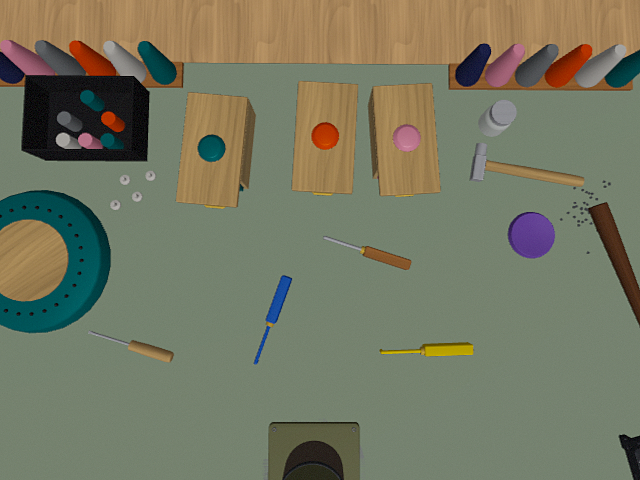

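Scene view: the brown-handled tool with a bent steel end is at scene (263,233), top (385,258). The other rods are blue (top 280,300), yellow (top 447,350) and a thin tan straight awl (top 150,350). Only the brown one fits the description: wooden handle, steel rod, bent end. The teal-button cabinet is at top (211,148), with orange at (325,136) and pink at (406,138).

```bash
cat > h.py <<'E'
import numpy as np,cv2
def cam(d):
    E=d["extrinsics"];f=240/np.tan(np.radians(float(d["fov_y"])/2));return E[:3,:3],E[:3,3],f,float(d["cx"]),float(d["cy"])
def ray(d,p):
    R,t,f,cx,cy=cam(d);v=R.T@np.array([(p[0]-cx)/f,-(p[1]-cy)/f,-1]);return -R.T@t,v
def onz(d,p,z):
    o,v=ray(d,p);return (o+v*(z-o[2])/v[2])
def proj(d,P):
    R,t,f,cx,cy=cam(d);c=R@np.asarray(P)+t;return np.array([cx+f*c[0]/-c[2],cy-f*c[1]/-c[2]])
def tri(d1,p1,d2,p2):
    (a,u),(b,v)=ray(d1,p1),ray(d2,p2);k=np.linalg.lstsq(np.c_[u,-v],b-a,rcond=None)[0]
    x,y=a+u*k[0],b+v*k[1];return (x+y)/2,np.linalg.norm(x-y)
E
python3 - <<'E'
from h import *
T=dict(np.load("top0.npz"));S=dict(np.load("scene0.npz"))
def hsv(d):return cv2.cvtColor(d["color"],cv2.COLOR_RGB2HSV)
for n,d,box in(("T",T,(320,230,420,275)),("S",S,(232,215,335,250))):
    h=hsv(d);x0,y0,x1,y1=box;c=h[y0:y1,x0:x1]
    m=((c[...,0]<18)&(c[...,1]>120)).astype(np.uint8)
    ct=max(cv2.findContours(m,0,1)[0],key=cv2.contourArea);b=cv2.minAreaRect(ct)
    print(n,"handle",cv2.boxPoints(b)+[x0,y0],b[1])
for n,d,box in(("T",T,(165,85,262,215)),("S",S,(410,215,525,370))):
    h=hsv(d);x0,y0,x1,y1=box;c=h[y0:y1,x0:x1]
    print(n,"wood hsv",h[(120,200) if n=="T" else (250,450)],h[(150,248)] if n=="T" else h[350,470])
    m=((c[...,0]>80)&(c[...,0]<100)&(c[...,1]>150)).astype(np.uint8)
    ct=max(cv2.findContours(m,0,1)[0],key=cv2.contourArea);print("button",cv2.minEnclosingCircle(ct),(x0,y0))
a=cv2.resize(T["color"][225:275,315:415],(800,400),interpolation=2)
b=cv2.resize(T["color"][85:215,165:265],None,fx=1.54,fy=1.54)
S1=cv2.resize(S["color"][215:370,410:525],None,fx=1.29,fy=1.29);S2=cv2.resize(S["color"][215:252,232:336],None,fx=4,fy=4)
im=np.zeros((600,800,3),np.uint8);im[:400]=a;im[400:600,:b.shape[1]]=b[:200];im[400:400+min(200,S1.shape[0]),160:160+S1.shape[1]]=S1[:200];im[420:420+S2.shape[0],330:330+S2.shape[1]]=S2
cv2.imwrite("pics/c1.png",im[:,:,::-1])
E
```

```text
T handle [[362.59999847 255.19999886]
 [365.99999237 244.99999809]
 [411.29999542 260.10000038]
 [407.90000153 270.30000305]] (47.75039291381836, 10.75174331665039)
S handle [[237.34685516 236.24949265]
 [239.76572037 221.25253725]
 [287.77484894 228.99594498]
 [285.35598373 243.99290085]] (48.62958526611328, 15.190773963928223)
T wood hsv [ 19 122 165] [ 18 113  99]
button ((46.21428680419922, 62.78571319580078), 13.334494590759277) (165, 85)
S wood hsv [ 17  98 130] [ 20 100  74]
button ((58.625, 65.75), 15.714842796325684) (410, 215)
```

View pics/c1.png

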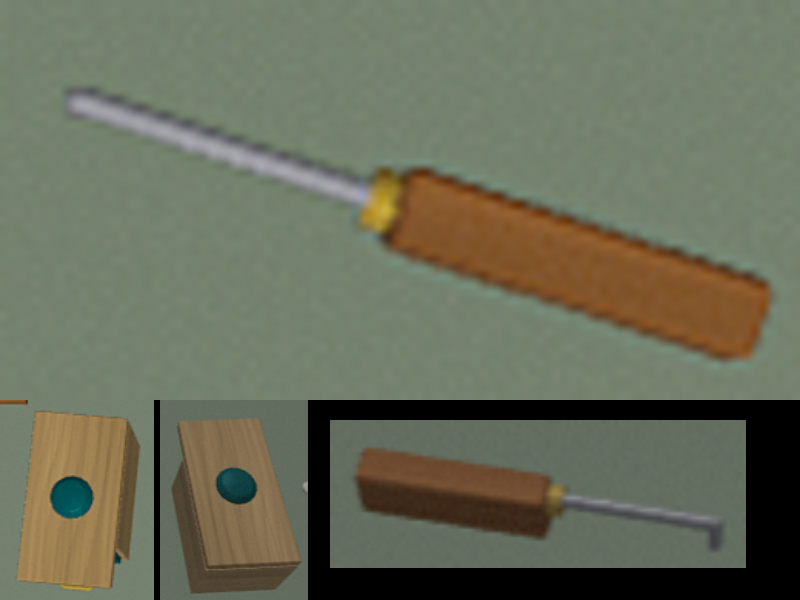

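Run:
```python
from h import *
T=dict(np.load("top0.npz"));S=dict(np.load("scene0.npz"));np.set_printoptions(precision=4,suppress=True)
for d in(T,S):print("cam",ray(d,(320,240))[0])
c=lambda x,y:(315+(x+.5)/8-.5,225+(y+.5)/8-.5)
rod=[onz(T,c(*p),.028) for p in((70,101),(365,190))];print("rod",rod)
H=[onz(T,c(*p),.036) for p in((415,170),(770,283),(747,358),(388,247))];H=np.array(H);print("handle",H,np.linalg.norm(H[0]-H[1]),np.linalg.norm(H[1]-H[2]),H.mean(0))
d=(H[0]+H[3]-H[1]-H[2]);print("dir",np.degrees(np.arctan2(d[1],d[0])),"rod",np.degrees(np.arctan2(*(rod[0]-rod[1])[1::-1])))
# board top, top view: line-fit edges of wood mask
h=cv2.cvtColor(T["color"],cv2.COLOR_RGB2HSV)
pts=np.array([[187.7,92.1],[247.5,96.7],[237.7,206.4],[176.7,201.2]])
g=cv2.cvtColor(T["color"],cv2.COLOR_RGB2GRAY)
C=np.array([onz(T,p,.115) for p in pts]);print("board",C,[np.linalg.norm(C[i]-C[i-3]) for i in range(4)])
pS=np.array([[178,421],[256,418],[299,562],[207,570]],float);pS=(pS-[160,400])/1.29+[410,215]
print("board S",[onz(S,p,.115) for p in pS])
u=(C[0]-C[3]+C[1]-C[2]);u/=np.linalg.norm(u);print("yaw",np.degrees(np.arctan2(u[1],u[0])))
b=tri(T,(211.2,147.8),S,(468.6,280.7));print("button",b,"origin fr board",C.mean(0)+.03*u)
o=C.mean(0)+.03*u
for x in(-.18,-.15,):print(x,o+x*u)
# yellow bar bit
m=(h[...,0]>18)&(h[...,0]<32)&(h[...,1]>150)&(h[...,2]>90);m[:195]=0;m[215:]=0
for lo,hi in((170,245),(290,360),(365,445)):
    ys,xs=np.nonzero(m[:,lo:hi]);
    if len(xs):
        p=(xs.mean()+lo,ys.max());w=onz(T,p,.04);print("bar",p,len(xs),xs.min()+lo,xs.max()+lo,w,"cab x,y",(w-o)[:2]@u[:2],(w-o)[:2]@[-u[1],u[0]])
```

```text
cam [ 0.4353 -0.0266  1.0779]
cam [ 1.0806 -0.1189  0.8956]
rod [array([ 0.5232, -0.0205,  0.028 ]), array([ 0.4979, -0.105 ,  0.028 ])]
handle [[ 0.5031 -0.1186  0.036 ]
 [ 0.4713 -0.2193  0.036 ]
 [ 0.45   -0.2126  0.036 ]
 [ 0.4812 -0.1109  0.036 ]] 0.10562632896900101 0.022313440508041578 [ 0.4764 -0.1654  0.036 ]
dir 72.71463834503663 rod 73.34565152540726
board [[0.8276 0.2714 0.115 ]
 [0.8183 0.143  0.115 ]
 [0.5805 0.1599 0.115 ]
 [0.591  0.2885 0.115 ]] [np.float64(0.12875909443764078), np.float64(0.23839527181685907), np.float64(0.12908222558924018), np.float64(0.2372316926349018)]
board S [array([0.5845, 0.164 , 0.115 ]), array([0.595 , 0.2876, 0.115 ]), array([0.8323, 0.2687, 0.115 ]), array([0.8268, 0.1411, 0.115 ])]
yaw -4.095789255845956
button (array([0.7061, 0.2187, 0.1154]), np.float64(0.0007447992430635763)) origin fr board [0.7343 0.2136 0.115 ]
-0.18 [0.5547 0.2264 0.115 ]
-0.15 [0.5847 0.2243 0.115 ]
bar (np.float64(214.86046511627907), np.int64(208)) 43 205 224 [0.5879 0.2262 0.04  ] cab x,y -0.14689168977010228 0.002107087450216009
bar (np.float64(402.30434782608694), np.int64(196)) 23 395 412 [ 0.6172 -0.2007  0.04  ] cab x,y -0.08719399313564041 -0.4215673423705826
```

The crop shows the brown handle, a brass ferrule and a steel rod bent down at the end, so this is the tool. The teal cabinet's board measures 238 x 129 mm against the stated 240 x 130, and the button comes out at z=0.115. I'll move above the grip point next.

```bash
cat > go.py <<'E'
import sys,numpy as np
from scipy.spatial.transform import Rotation as Ro
from plant import r
np.set_printoptions(precision=3,suppress=True)
def go(p,yaw,sgn=1):
    """deltas (tool axes at present: cm; turn about tool x: deg) to TCP p with tool z along sgn*rod heading"""
    s=r.get_state();A=Ro.from_quat(s["eef_rot"]);a=np.radians(yaw)
    z=sgn*np.array([np.cos(a),np.sin(a),0]);x=np.array([0,0,-1.]);B=Ro.from_matrix(np.c_[x,np.cross(z,x),z])
    M=A.as_matrix();print("t",s["clock"],"pos",s["tool_pos"],"op",s["opening"],"F",s["contact_force"],"q7",s["q"][6])
    print("shift now-axes cm",M.T@(np.array(p)-s["tool_pos"])*100,"| after turn",B.as_matrix().T@(np.array(p)-s["tool_pos"])*100,"| turn deg",np.degrees((A.inv()*B).as_rotvec()))
if __name__=="__main__":
    v=[float(x) for x in sys.argv[1:]];go(v[:3],v[3],v[4] if len(v)>4 else 1)
E
python3 go.py .482 -.149 .15 73; python3 go.py .482 -.149 .15 73 -1;  python3 -c "
from plant import r;from scipy.spatial.transform import Rotation as R;print(R.from_quat(r.get_state()['eef_rot']).as_matrix())"
```

```text
t 0.1 pos [ 0.157 -0.604  0.249] op 1.0012801924091086 F [ 0.717 -0.944  0.01 ] q7 -0.21510127497802325
shift now-axes cm [  9.953 -35.857 -42.897] | after turn [  9.9   -17.733  53.032] | turn deg [121.606   0.103   0.048]
t 0.1 pos [ 0.157 -0.604  0.249] op 1.0012801924091086 F [ 0.717 -0.944  0.01 ] q7 -0.21510127497802325
shift now-axes cm [  9.953 -35.857 -42.897] | after turn [  9.9    17.733 -53.032] | turn deg [-58.394  -0.041   0.088]
[[-5.30117939e-04  2.52163937e-01 -9.67684384e-01]
 [ 1.53943593e-03 -9.67683168e-01 -2.52164463e-01]
 [-9.99998675e-01 -1.62336501e-03  1.24795983e-04]]
```

Call:
drive_tool:
  deltas:
    - [[0, 0, 0], [0, -2, -2.4], 8.8]
    - [[0, 0, 0], [0, -2, -2.4], 8.8]
    - [[0, 0, 0], [0, -2, -2.4], 8.8]
    - [[0, 0, 0], [0, -2, -2.4], 8.8]
    - [[0, 0, 0], [0, -2, -2.4], 8.8]
    - [[0, 0, 0], [0, -2, -2.4], 8.8]
    - [[0, 0, 0], [0, -2, -2.4], 8.8]
    - [[0, 0, 0], [0, -2, -2.4], 8.8]
    - [[0, 0, 0], [0, -2, -2.4], 8.8]
    - [[0, 0, 0], [0, -2, -2.4], 8.8]
    - [[0, 0, 0], [0, -2, -2.4], 8.8]
    - [[0, 0, 0], [0, -2, -2.4], 8.8]

```text
clock: 1.1
tool_pos: [0.3762, -0.2986, 0.2496]
eef_rot: [-0.701, -0.09, 0.702, -0.09]
contact_force: [0.8, 0.1, -0.1]
opening: 0.998
```

Call:
drive_tool:
  deltas:
    - [[0, 0, 0], [0, -2, -2.4], 8.8]
    - [[0, 0, 0], [0, -2, -2.4], 8.8]
    - [[0, 0, 0], [0, -2, -2.4], 8.8]
    - [[0, 0, 0], [0, -2, -2.4], 8.8]
    - [[-6, 0, 0], [0, 0, 0], 8.8]
    - [[-6, 0, 0], [0, 0, 0], 8.8]
    - [[-6, 0, 0], [0, 0, 0], 8.8]
    - [[-6, 0, 0], [0, 0, 0], 8.8]
    - [[-6, 0, 0], [0, 0, 0], 8.8]
    - [[-6, 0, 0], [0, 0, 0], 8.8]
    - [[-6, 0, 0], [0, 0, 0], 8.8]
    - [[-6, 0, 0], [0, 0, 0], 8.8]

```text
clock: 2.1
tool_pos: [0.4482, -0.1983, 0.2495]
eef_rot: [-0.603, -0.369, 0.603, -0.369]
contact_force: [0.5, 0.2, -0.3]
opening: 0.999
```

```bash
python3 go.py .482 -.149 .15 73 -1
```

```text
t 2.1 pos [ 0.448 -0.198  0.249] op 0.9990594158294498 F [ 0.466  0.179 -0.296] q7 -0.4783025702808551
shift now-axes cm [ 9.947  0.763 -5.932] | after turn [ 9.949  1.786 -5.706] | turn deg [-10.103   0.007   0.035]
```

Call:
drive_tool:
  deltas:
    - [[0, 0, 0], [2.5, 0.2, -1.5], 8.8]
    - [[0, 0, 0], [2.5, 0.2, -1.5], 8.8]
    - [[0, 0, 0], [2.5, 0.2, -1.5], 8.8]
    - [[0, 0, 0], [2.5, 0.2, -1.4], 8.8]
    - [[-5, 0, 0], [0, 0, 0], 8.8]
    - [[-5.1, 0, 0], [0, 0, 0], 8.8]
    - [[0, 0, 0], [0, 0, 0], 8.8]
    - [[0, 0, 0], [0, 0, 0], 8.8]

```text
clock: 2.77
tool_pos: [0.4826, -0.1497, 0.1495]
eef_rot: [-0.57, -0.419, 0.57, -0.418]
contact_force: [-0.9, -0.6, 0.7]
opening: 0.996
```

```bash
python3 go.py .482 -.149 .015 73 -1
python3 - <<'E'
from plant import r
import cv2,numpy as np
s=r.get_state();d=r.snapshot("wrist");cv2.imwrite("pics/w1.png",d["color"][:,:,::-1]);np.savez("w1.npz",pos=s["tool_pos"],q=s["eef_rot"],**d)
print({k:v for k,v in d.items() if k!="color"})
E
```

```text
t 2.7667 pos [ 0.483 -0.15   0.149] op 0.9962904871105333 F [-0.932 -0.561  0.692] q7 -0.5647918552631671
shift now-axes cm [13.449 -0.072 -0.049] | after turn [13.449 -0.078 -0.052] | turn deg [-0.447 -0.01   0.028]
{'fov_y': 64.75768836174238, 'cx': 324.6710703534948, 'cy': 244.76474148445615, 'tool_from_camera': array([[-1.02757737e-04,  2.80748722e-01, -9.59781300e-01,
        -1.34865757e-01],
       [ 9.99999843e-01,  5.58088511e-04,  5.61845870e-05,
        -1.03360531e-03],
       [ 5.51416668e-04, -9.59781144e-01, -2.80748735e-01,
        -7.16684697e-02],
       [ 0.00000000e+00,  0.00000000e+00,  0.00000000e+00,
         1.00000000e+00]])}
```

View pics/w1.png

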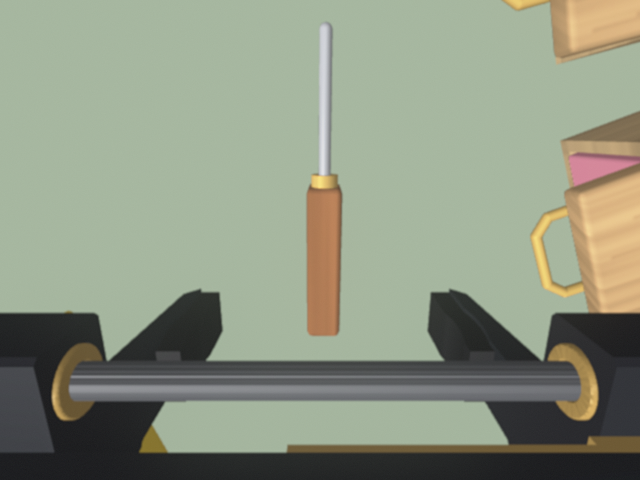

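The wrist view shows the handle centred between the fingers (x≈324, rows 187–335) with the rod end at (325,24). I'll check where that puts the handle along its length.

```bash
cat >> h.py <<'E'
def wd(f):
    from scipy.spatial.transform import Rotation as Ro
    d=dict(np.load(f));W=np.eye(4);W[:3,:3]=Ro.from_quat(d["q"]).as_matrix();W[:3,3]=d["pos"];d["extrinsics"]=np.linalg.inv(W@d["tool_from_camera"]);d["W"]=W;return d
E
python3 - <<'E'
from h import *
d=wd("w1.npz")
for p,z in(((325.5,23),.028),((324,187),.036),((323,335),.036)):
    w=onz(d,p,z);print(p,w,"tool",(np.linalg.inv(d["W"])@np.r_[w,1])[:3])
E
```

```text
(325.5, 23) [ 0.52283703 -0.01991154  0.028     ] tool [ 0.12150837 -0.00047243 -0.13588462]
(324, 187) [ 0.49266694 -0.1126065   0.036     ] tool [ 0.11349256 -0.00146562 -0.03840976]
(323, 335) [ 0.45933339 -0.21583588  0.036     ] tool [ 0.11347484 -0.00231428  0.07006471]
```

Call:
drive_tool:
  deltas:
    - [[-0.5, 0, 0], [2, -0.15, -0.2], 8.8]
    - [[0, 0, 0], [2.5, 0, 0], 8.8]
    - [[0, 0, 0], [2.5, 0, 0], 8.8]
    - [[0, 0, 0], [2.5, 0, 0], 8.8]
    - [[0, 0, 0], [2, 0, 0], 8.8]
    - [[0, 0, 0], [1.2, 0, 0], 8.8]
    - [[0, 0, 0], [0.7, 0, 0], 8.8]
    - [[0, 0, 0], [0, 0, 0], 8.8]
    - [[0, 0, 0], [0, 0, 0], 4]
    - [[0, 0, 0], [0, 0, 0], 2]
    - [[0, 0, 0], [0, 0, 0], 1]
    - [[0, 0, 0], [0, 0, 0], 0]
  force: 40

```text
clock: 3.82
tool_pos: [0.4824, -0.1476, 0.0165]
eef_rot: [0.568, 0.421, -0.567, 0.422]
contact_force: [0.3, -0.2, 0.0]
opening: 0.722
```

Call:
drive_tool:
  deltas:
    - [[0, 0, 0], [0, 0, 0], 0]
    - [[0, 0, 0], [0, 0, 0], 0]
    - [[0, 0, 0], [0, 0, 0], 0]
    - [[0, 0, 0], [0, 0, 0], 0]
    - [[0, 0, 0], [0, 0, 0], 0]
    - [[0, 0, 0], [0, 0, 0], 0]
  force: 40

```text
clock: 4.32
tool_pos: [0.482, -0.1473, 0.0157]
eef_rot: [0.568, 0.422, -0.568, 0.422]
contact_force: [0.1, 0.3, 1.1]
opening: 0.27
```

Call:
drive_tool:
  deltas:
    - [[0, 0, 0], [-0.6, 0, 0], 0]
    - [[0, 0, 0], [-1.5, 0, 0], 0]
    - [[0, 0, 0], [-2.5, 0, 0], 0]
    - [[0, 0, 0], [-3, 0, 0], 0]
    - [[0, 0, 0], [-3, 0, 0], 0]
    - [[0, 0, 0], [-3, 0, 0], 0]
    - [[0, 0, 0], [-3, 0, 0], 0]
    - [[0, 0, 0], [-1.5, 0, 0], 0]
    - [[0, 0, 0], [0, 0, 0], 0]

```text
clock: 5.07
tool_pos: [0.4835, -0.1477, 0.2]
eef_rot: [0.569, 0.42, -0.566, 0.423]
contact_force: [-0.7, -0.1, -1.2]
opening: 0.272
```

```bash
python3 go.py .404 .2373 .197 -4.1 -1
```

```text
t 5.0667 pos [ 0.483 -0.148  0.2  ] op 0.27239682356136447 F [-0.654 -0.08  -1.196] q7 -0.5226507917380081
shift now-axes cm [  0.198 -18.759 -34.55 ] | after turn [  0.305 -37.835  10.682] | turn deg [77.268 -0.263 -0.294]
```

Call:
drive_tool:
  deltas:
    - [[0, 0, 0], [0, -1.5, -2.8], 0]
    - [[0, 0, 0], [0, -1.5, -2.8], 0]
    - [[0, 0, 0], [0, -1.5, -2.8], 0]
    - [[0, 0, 0], [0, -1.5, -2.8], 0]
    - [[0, 0, 0], [0, -1.5, -2.8], 0]
    - [[0, 0, 0], [0, -1.5, -2.8], 0]
    - [[0, 0, 0], [0, -1.5, -2.8], 0]
    - [[0, 0, 0], [0, -1.5, -2.8], 0]
    - [[0, 0, 0], [0, -1.5, -2.8], 0]
    - [[0, 0, 0], [0, -1.5, -2.8], 0]
    - [[0, 0, 0], [0, -1.5, -2.8], 0]
    - [[0, 0, 0], [0, -1.5, -2.8], 0]

```text
clock: 6.07
tool_pos: [0.4054, 0.2272, 0.1955]
eef_rot: [-0.567, -0.422, 0.569, -0.422]
contact_force: [1.8, -0.9, -1.6]
opening: 0.271
```

Call:
drive_tool:
  deltas:
    - [[6.5, 0, 0], [0, 0, 0], 0]
    - [[6.5, 0, 0], [0, 0, 0], 0]
    - [[6.5, 0, 0], [0, 0, 0], 0]
    - [[6.5, 0, 0], [0, 0, 0], 0]
    - [[6.5, 0, 0], [0, 0, 0], 0]
    - [[6.5, 0, 0], [0, 0, 0], 0]
    - [[6.5, 0, 0], [0, 0, 0], 0]
    - [[6.5, 0, 0], [0, 0, 0], 0]
    - [[6.5, 0, 0], [0, 0, 0], 0]
    - [[6.5, 0, 0], [0, 0, 0], 0]
    - [[6.5, 0, 0], [0, 0, 0], 0]
    - [[5.5, 0, 0], [0, 0, 0], 0]

```text
clock: 7.07
tool_pos: [0.4059, 0.2256, 0.1956]
eef_rot: [-0.706, 0.026, 0.707, 0.025]
contact_force: [-0.5, -0.4, -1.3]
opening: 0.264
```

Call:
drive_tool:
  deltas:
    - [[0, 0, 0], [0, 0, 0], 0]
    - [[0, 0, 0], [0, 0, 0], 0]

```text
clock: 7.23
tool_pos: [0.4061, 0.2259, 0.1959]
eef_rot: [-0.706, 0.023, 0.707, 0.022]
contact_force: [0.7, -0.7, -1.2]
opening: 0.268
```

```bash
python3 go.py .404 .2373 .0687 -4.1 -1
```

```text
t 7.2333 pos [0.406 0.226 0.196] op 0.26793784724075664 F [ 0.701 -0.699 -1.235] q7 -2.1463370230763608
shift now-axes cm [12.718 -1.144  0.269] | after turn [12.72  -1.117  0.291] | turn deg [ 0.472  0.058 -0.111]
```

Call:
drive_tool:
  deltas:
    - [[0.5, 0, 0], [1.5, -0.5, 0.3], 0]
    - [[0, 0, 0], [2.5, -0.6, 0], 0]
    - [[0, 0, 0], [2.5, 0, 0], 0]
    - [[0, 0, 0], [2.5, 0, 0], 0]
    - [[0, 0, 0], [2, 0, 0], 0]
    - [[0, 0, 0], [1.2, 0, 0], 0]
    - [[0, 0, 0], [0.5, 0, 0], 0]
    - [[0, 0, 0], [0, 0, 0], 0]
    - [[0, 0, 0], [0, 0, 0], 0]

```text
clock: 7.98
tool_pos: [0.4045, 0.2375, 0.0698]
eef_rot: [-0.707, 0.026, 0.707, 0.026]
contact_force: [-1.2, -1.1, -1.2]
opening: 0.269
```

```bash
python3 go.py .404 .2373 .0687 -4.1 -1
python3 - <<'E'
from plant import r
import cv2,numpy as np
s=r.get_state();d=r.snapshot("wrist");np.savez("w2.npz",pos=s["tool_pos"],q=s["eef_rot"],**d)
t=r.snapshot("top");np.savez("top2.npz",**t);sc=r.snapshot("scene");np.savez("scene2.npz",**sc)
im=np.zeros((600,800,3),np.uint8);im[:360,:480]=cv2.resize(d["color"],(480,360),interpolation=3)
im[:360,480:800]=cv2.resize(t["color"][80:350,90:330],(320,360))
im[360:600,:320]=cv2.resize(sc["color"][130:370,320:560],None,fx=1.333,fy=1)[:240]
cv2.imwrite("pics/m2.png",im[:,:,::-1])
E
```

```text
t 7.9833 pos [0.405 0.237 0.07 ] op 0.269478298597602 F [-1.162 -1.099 -1.19 ] q7 -2.1549250232377397
shift now-axes cm [0.109 0.022 0.053] | after turn [0.109 0.022 0.053] | turn deg [-0.15   0.008 -0.003]
```

View pics/m2.png

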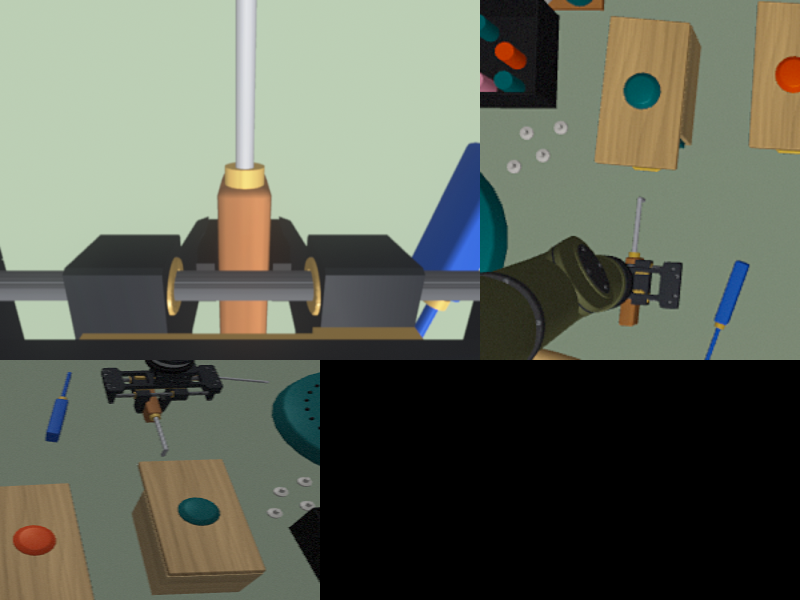

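The rod is held straight. In the top view its end is at (211.5,229.3), in front of the teal loop at (214.5,207). In the scene view the hook is at (443,222). I'll check its height.

Run:
```python
from h import *
T=dict(np.load("top2.npz"));S=dict(np.load("scene2.npz"));np.set_printoptions(precision=4,suppress=True)
o=np.array([.735,.2136]);u=np.array([.9974,-.0715]);v=np.array([.0715,.9974])
def cab(w):return (w[:2]-o)@u,(w[:2]-o)@v
for d,b in((T,(195,218,235,300)),(S,(425,190,470,230))):
    x0,y0,x1,y1=b;h=cv2.cvtColor(d["color"],cv2.COLOR_RGB2HSV)[y0:y1,x0:x1]
    m=((h[...,1]<28)&(h[...,2]>70)).astype(np.uint8)
    ct=max(cv2.findContours(m,0,1)[0],key=cv2.contourArea)[:,0]+[x0,y0];print("rod: top px",ct[ct[:,1].argmin()],"bottom px",ct[ct[:,1].argmax()],len(ct))
w=onz(T,(211.5,228.5),.081);print("rod end T",w,cab(w))
q=r_=np.array([.4045,.2375])+.132*u;print("expected hook",q,cab(q))
for z in(.056,.081):print("proj S hook",z,proj(S,[*q,z]),"T",proj(T,[*q,z]))
```

```text
rod: top px [209 227] bottom px [204 268] 88
rod: top px [436 190] bottom px [440 226] 79
rod end T [0.5369 0.2225 0.081 ] (np.float64(-0.19823441360550112), np.float64(-0.005250018840409728))
expected hook [0.5362 0.2281] (np.float64(-0.19936024067999997), np.float64(0.00020710999999997565))
proj S hook 0.056 [441.6045 225.1168] T [211.7932 229.9657]
proj S hook 0.081 [444.1969 218.483 ] T [208.9481 228.8265]
```

Call:
drive_tool:
  deltas:
    - [[0, 0, 0], [0, 0, -0.8], 0]
    - [[0, 0, 0], [0, 0, -1.2], 0]
    - [[0, 0, 0], [0, 0, -1.2], 0]
    - [[0, 0, 0], [0, 0, -1.2], 0]
    - [[0, 0, 0], [0, 0, -1.2], 0]
    - [[0, 0, 0], [0, 0, -1.2], 0]
    - [[0, 0, 0], [0, 0, -1], 0]
    - [[0, 0, 0], [0, 0, -0.6], 0]
    - [[0, 0, 0], [0, 0, 0], 0]
    - [[0, 0, 0], [0, 0, 0], 0]

```text
clock: 8.97
tool_pos: [0.4883, 0.2311, 0.0699]
eef_rot: [0.707, -0.027, -0.707, -0.027]
contact_force: [-0.6, -0.9, -0.8]
opening: 0.267
```

Call:
drive_tool:
  deltas:
    - [[0, 0, 0], [0.5, 0, 0], 0]
    - [[0, 0, 0], [0.5, 0, 0], 0]
    - [[0, 0, 0], [0.5, 0, 0], 0]
    - [[0, 0, 0], [0.5, 0, 0], 0]
    - [[0, 0, 0], [0.5, 0, 0], 0]
    - [[0, 0, 0], [0.3, 0, 0], 0]
    - [[0, 0, 0], [0, 0, 0], 0]
    - [[0, 0, 0], [0, 0, 0], 0]

```text
clock: 9.63
tool_pos: [0.4881, 0.2312, 0.0414]
eef_rot: [-0.706, 0.027, 0.707, 0.026]
contact_force: [0.5, -0.2, -0.4]
opening: 0.268
```

```bash
python3 go.py .404 .2373 .041 -4.1 -1
```

```text
t 9.6333 pos [0.488 0.231 0.041] op 0.2679927068221029 F [ 0.496 -0.16  -0.355] q7 -2.096898311375906
shift now-axes cm [0.044 0.019 8.434] | after turn [ 0.041 -0.01   8.434] | turn deg [-0.195  0.023 -0.021]
```

Call:
drive_tool:
  deltas:
    - [[0, 0, 0], [0, 0, 0.5], 0]
    - [[0, 0, 0], [0, 0, 0.5], 0]
    - [[0, 0, 0], [0, 0, 0.5], 0]
    - [[0, 0, 0], [0, 0, 0.5], 0]
    - [[0, 0, 0], [0, 0, 0.5], 0]
    - [[0, 0, 0], [0, 0, 0.5], 0]
    - [[0, 0, 0], [0, 0, 0.5], 0]
    - [[0, 0, 0], [0, 0, 0.5], 0]

```text
clock: 10.3
tool_pos: [0.4485, 0.2344, 0.0418]
eef_rot: [0.707, -0.026, -0.706, -0.027]
contact_force: [2.4, 0.0, -1.4]
opening: 0.267
```

Call:
drive_tool:
  deltas:
    - [[0, 0, 0], [0, 0, 0.5], 0]
    - [[0, 0, 0], [0, 0, 0.6], 0]
    - [[0, 0, 0], [0, 0, 0.6], 0]
    - [[0, 0, 0], [0, 0, 0.6], 0]
    - [[0, 0, 0], [0, 0, 0.6], 0]
    - [[0, 0, 0], [0, 0, 0.6], 0]
    - [[0, 0, 0], [0, 0, 0.6], 0]
    - [[0, 0, 0], [0, 0, 0.6], 0]
    - [[0, 0, 0], [0, 0, 0.6], 0]
    - [[0, 0, 0], [0, 0, 0.6], 0]
    - [[0, 0, 0], [0, 0, 0.5], 0]
    - [[0, 0, 0], [0, 0, 0], 0]

```text
clock: 11.3
tool_pos: [0.3833, 0.2392, 0.0424]
eef_rot: [-0.705, 0.027, 0.708, 0.025]
contact_force: [-0.1, -0.2, -1.7]
opening: 0.268
```

```bash
python3 go.py .384 .2385 .041 -4.1 -1
python3 - <<'E'
from plant import r
import cv2,numpy as np
t=r.snapshot("top");np.savez("top3.npz",**t);sc=r.snapshot("scene");np.savez("scene3.npz",**sc)
im=np.hstack([cv2.resize(t["color"][80:320,150:310],(400,600),interpolation=2),cv2.resize(sc["color"][130:370,370:530],(400,600),interpolation=2)])
cv2.imwrite("pics/m3.png",im[:,:,::-1])
E
```

```text
t 11.3 pos [0.383 0.239 0.042] op 0.2675662174697655 F [-0.128 -0.163 -1.697] q7 -2.1546813686403934
shift now-axes cm [ 0.138  0.061 -0.073] | after turn [ 0.138  0.061 -0.072] | turn deg [-0.158  0.234 -0.146]
```

View pics/m3.png

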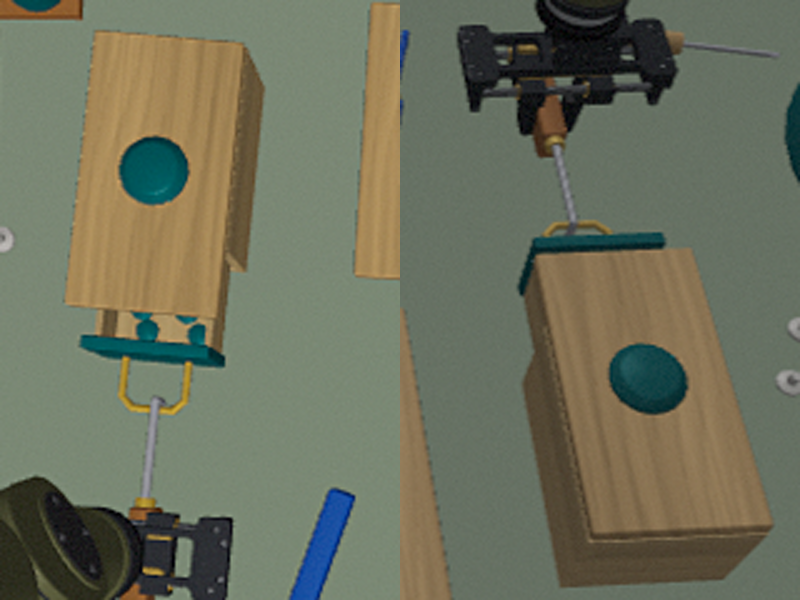

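The top crop shows the teal drawer out: its front is at crop rows 335–365, clear of the ledge edge at 303–318. The loop bar is at (155,410) with the hook inside it. Next I ease the hook off the bar, lift it out and recheck.

Call:
drive_tool:
  deltas:
    - [[0, 0, 0], [0, 0, -0.4], 0]
    - [[0, 0, 0], [0, 0, -0.5], 0]
    - [[0, 0, 0], [0, 0, 0], 0]
    - [[0, 0, 0], [-0.8, 0, 0], 0]
    - [[0, 0, 0], [-1, 0, 0], 0]
    - [[0, 0, 0], [-1.5, 0, 0], 0]
    - [[0, 0, 0], [-2.5, 0, 0], 0]
    - [[0, 0, 0], [-3, 0, 0], 0]
    - [[0, 0, 0], [-3, 0, 0], 0]
    - [[0, 0, 0], [-2.5, 0, 0], 0]
    - [[0, 0, 0], [-1.5, 0, 0], 0]
    - [[0, 0, 0], [0, 0, 0], 0]

```text
clock: 12.4
tool_pos: [0.3956, 0.2396, 0.204]
eef_rot: [0.708, -0.026, -0.705, -0.028]
contact_force: [1.1, -0.4, -1.6]
opening: 0.27
```

```bash
python3 go.py .482 -.147 .2 73 -1
python3 - <<'E'
from plant import r
from h import *
t=r.snapshot("top");np.savez("top4.npz",**t)
o=np.array([.735,.2136]);u=np.array([.9974,-.0715]);v=np.array([.0715,.9974])
h=cv2.cvtColor(t["color"],cv2.COLOR_RGB2HSV)
m=(h[...,0]>18)&(h[...,0]<32)&(h[...,1]>150)&(h[...,2]>90);ys,xs=np.nonzero(m[222:262,190:240]);
p=(xs[ys==ys.max()].mean()+190,ys.max()+222.5);w=onz(t,p,.04)[:2]-o;print("bar outer",p,w@u,w@v)
m=(h[...,0]>80)&(h[...,0]<100)&(h[...,1]>150);c=m[208:232,180:245];ys,xs=np.nonzero(c);
for z in(.02,.09):
  p=(xs.mean()+180,ys.max()+208.5);w=onz(t,p,z)[:2]-o;print("front",p,z,w@u)
E
```

```text
t 12.4 pos [0.396 0.24  0.204] op 0.27025285968913054 F [ 1.117 -0.354 -1.638] q7 -2.1660225597459517
shift now-axes cm [  0.314  37.905 -11.524] | after turn [ 0.396 19.569 34.447] | turn deg [-77.312  -0.3     0.017]
bar outer (np.float64(218.0), np.float64(245.5)) -0.23212876061514762 -0.01293717898709454
front (np.float64(212.19521912350598), np.float64(226.5)) 0.02 -0.18837971374791845
front (np.float64(212.19521912350598), np.float64(226.5)) 0.09 -0.19456055363881414
```

Drawer is about 93 mm out: bar outer edge at cabinet x=-0.232, front at about -0.188, ledge at -0.150. Next I take the rod back to its old free spot.

Call:
drive_tool:
  deltas:
    - [[-6.5, 0, 0], [0, 0, 0], 0]
    - [[-6.5, 0, 0], [0, 0, 0], 0]
    - [[-6.5, 0, 0], [0, 0, 0], 0]
    - [[-6.5, 0, 0], [0, 0, 0], 0]
    - [[-6.5, 0, 0], [0, 0, 0], 0]
    - [[-6.5, 0, 0], [0, 0, 0], 0]
    - [[-6.5, 0, 0], [0, 0, 0], 0]
    - [[-6.5, 0, 0], [0, 0, 0], 0]
    - [[-6.5, 0, 0], [0, 0, 0], 0]
    - [[-6.5, 0, 0], [0, 0, 0], 0]
    - [[-6.5, 0, 0], [0, 0, 0], 0]
    - [[-5.5, 0, 0], [0, 0, 0], 0]

```text
clock: 13.45
tool_pos: [0.3934, 0.2383, 0.1992]
eef_rot: [-0.567, -0.421, 0.57, -0.42]
contact_force: [0.2, 0.6, -1.8]
opening: 0.27
```

Call:
drive_tool:
  deltas:
    - [[0, 0, 0], [0, 1.6, 2.8], 0]
    - [[0, 0, 0], [0, 1.6, 2.8], 0]
    - [[0, 0, 0], [0, 1.6, 2.8], 0]
    - [[0, 0, 0], [0, 1.6, 2.8], 0]
    - [[0, 0, 0], [0, 1.6, 2.8], 0]
    - [[0, 0, 0], [0, 1.6, 2.8], 0]
    - [[0, 0, 0], [0, 1.6, 2.8], 0]
    - [[0, 0, 0], [0, 1.6, 2.8], 0]
    - [[0, 0, 0], [0, 1.6, 2.8], 0]
    - [[0, 0, 0], [0, 1.6, 2.8], 0]
    - [[0, 0, 0], [0, 1.6, 2.8], 0]
    - [[0, 0, 0], [0, 1.6, 2.8], 0]

```text
clock: 14.45
tool_pos: [0.4767, -0.1403, 0.1993]
eef_rot: [-0.568, -0.42, 0.571, -0.418]
contact_force: [0.7, 0.3, -2.0]
opening: 0.271
```

Call:
drive_tool:
  deltas:
    - [[0, 0, 0], [0, 0, 0], 0]
    - [[0, 0, 0], [0, 0, 0], 0]

```text
clock: 14.62
tool_pos: [0.4767, -0.1409, 0.1992]
eef_rot: [-0.569, -0.419, 0.572, -0.417]
contact_force: [0.3, 1.0, -2.3]
opening: 0.268
```

```bash
python3 go.py .482 -.147 .0165 73 -1
```

```text
t 14.6167 pos [ 0.477 -0.141  0.199] op 0.26846023535743524 F [ 0.252  0.986 -2.277] q7 -0.5285900534780813
shift now-axes cm [18.265  0.759  0.395] | after turn [18.267  0.686  0.428] | turn deg [-0.573  0.082  0.215]
```

Call:
drive_tool:
  deltas:
    - [[0, 0, 0], [2, 0, 0], 0]
    - [[0, 0, 0], [3, 0, 0], 0]
    - [[0, 0, 0], [3, 0, 0], 0]
    - [[0, 0, 0], [3, 0, 0], 0]
    - [[0, 0, 0], [3, 0, 0], 0]
    - [[0, 0, 0], [2, 0, 0], 0]
    - [[0, 0, 0], [1, 0, 0], 0]
    - [[0, 0, 0], [0.6, 0, 0], 0]
    - [[0, 0, 0], [0.4, 0, 0], 0]
    - [[0, 0, 0], [0.2, 0, 0], 0]
    - [[0, 0, 0], [0, 0, 0], 0]
    - [[0, 0, 0], [0, 0, 0], 0]

```text
clock: 15.62
tool_pos: [0.478, -0.139, 0.0192]
eef_rot: [-0.569, -0.419, 0.57, -0.419]
contact_force: [0.1, 0.0, -1.9]
opening: 0.274
```

Call:
drive_tool:
  deltas:
    - [[0, 0, 0], [0.1, 0, 0], 0]
    - [[0, 0, 0], [0.1, 0, 0], 0]
    - [[0, 0, 0], [0.1, 0, 0], 0]
    - [[0, 0, 0], [0, 0, 0], 0]
    - [[0, 0, 0], [0, 0, 0], 0]

```text
clock: 16.03
tool_pos: [0.4778, -0.1392, 0.0157]
eef_rot: [-0.569, -0.419, 0.57, -0.419]
contact_force: [0.5, -0.1, -1.1]
opening: 0.267
```

Now in contact or within about a millimetre of it, so I'll release slowly and then lift.

Call:
drive_tool:
  deltas:
    - [[0, 0, 0], [0, 0, 0], 2.6]
    - [[0, 0, 0], [0, 0, 0], 3]
    - [[0, 0, 0], [0, 0, 0], 4]
    - [[0, 0, 0], [0, 0, 0], 5.5]
    - [[0, 0, 0], [0, 0, 0], 6]
    - [[0, 0, 0], [0, 0, 0], 6]
    - [[0, 0, 0], [0, 0, 0], 6]
    - [[0, 0, 0], [0, 0, 0], 6]
    - [[0, 0, 0], [0, 0, 0], 6]
    - [[0, 0, 0], [0, 0, 0], 6]

```text
clock: 16.87
tool_pos: [0.4777, -0.1391, 0.0156]
eef_rot: [-0.569, -0.419, 0.57, -0.419]
contact_force: [-0.2, -0.9, -0.7]
opening: 0.681
```

Call:
drive_tool:
  deltas:
    - [[0, 0, 0], [-1, 0, 0], 6]
    - [[0, 0, 0], [-2, 0, 0], 6]
    - [[0, 0, 0], [-3, 0, 0], 6]
    - [[0, 0, 0], [-3, 0, 0], 6]
    - [[0, 0, 0], [-3, 0, 0], 6]
    - [[0, 0, 0], [-3, 0, 0], 6]
    - [[0, 0, 0], [-3, 0, 0], 6]
    - [[0, 0, 0], [0, 0, 3], 6]
    - [[0, 0, 0], [0, 0, 3], 6]
    - [[0, 0, 0], [0, 0, 3], 6]
    - [[0, 0, 0], [0, 0, 3], 6]
    - [[0, 0, 0], [0, 0, 0], 6]

```text
clock: 17.87
tool_pos: [0.4384, -0.2607, 0.1961]
eef_rot: [-0.569, -0.416, 0.574, -0.417]
contact_force: [-0.7, 0.2, -1.1]
opening: 0.683
```

```bash
python3 go.py .482 -.147 .2 73 -1
python3 - <<'E'
from plant import r
import cv2,numpy as np
t=r.snapshot("top");sc=r.snapshot("scene")
cv2.imwrite("pics/m5.png",np.hstack([cv2.resize(t["color"][60:380,150:470],(400,400)),cv2.resize(sc["color"][130:450,200:520],(400,400))])[:,:,::-1])
E
```

```text
t 17.8667 pos [ 0.438 -0.261  0.196] op 0.6832153525900274 F [-0.692  0.196 -1.143] q7 -0.32447318322282903
shift now-axes cm [ -0.475   0.655 -12.152] | after turn [ -0.391   0.843 -12.144] | turn deg [-0.882  0.386  0.147]
```

View pics/m5.png

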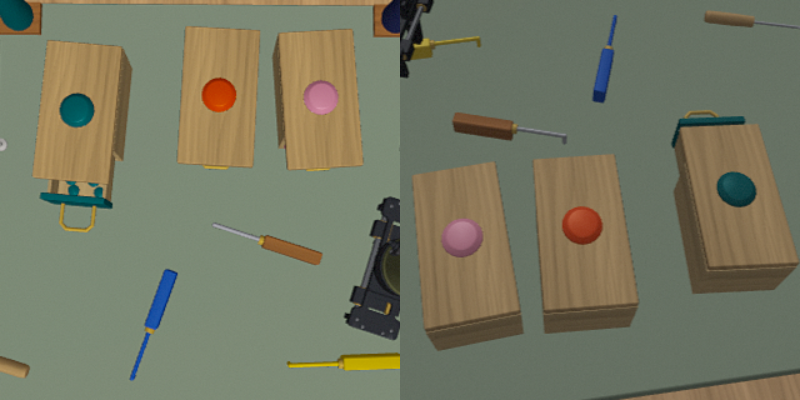

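The rod lies flat and upright in the open (top crop (215–320, 225–262)), well away from the open teal drawer. The orange and pink drawers are unchanged, and the gripper is clear.

```bash
python3 -c "
from plant import r
print(r.finish_job())"
```

```text
the job is handed in; nothing more can be done
None
```

I hooked the teal cabinet's drawer with the brown-handled rod and pulled it out. I then unhooked the rod and laid it back on the worktop close to where it started. The job was handed in after about 18 s of the 54 s allowed.

- **Drawer:** it stands about 93 mm out. In the cabinet's frame its front measured about x = -188 mm and the outer edge of the loop -232 mm, against the ledge edge at -150 mm.
- **Rod:** the last picture shows it lying flat, well clear of the open drawer. The gripper was open and touching nothing.
- **Other drawers:** the orange and pink ones look unchanged in that picture.
- **Forces:** every reading I took stayed below about 3 N. I read them only at the end of each move, so brief peaks in between would not show.

No check failed. One colour-mask reading disagreed slightly: it put the loop's sideways position 13 mm off centre. That mask caught only part of the bar, and the pictures show the loop centred.

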